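Put the balance weights back in their numbered rack

ROBOT

A 6-joint arm with a two-finger parallel gripper is mounted at the origin on the work surface. World frame = base frame: x ahead of the robot, y to its left, z up, the work surface at z = 0. Lengths are in mm, angles in degrees, forces in N, time in s.
With the tool pointing down it reaches from about 300 to 850 mm from the base axis. Payload 4.2 kg.
Tool frame: the origin (TCP) lies midway between the tips of the shut fingers; the grasp point (between the pads) lies env.hold_point_z behind it (env.hold_point_z is the distance from the TCP to the grasp point, in mm); z points along the fingers, y is the line along which they close (so a half turn about z gives the same grasp; the last joint's range is limited). The gripper opens to 91 mm and grips with 3 to 60 N. Pads are 32 mm wide; open, the fingers measure 118 mm over their backs; the gripper's body (76 mm by 178 mm) begins 60 mm behind the grasp point.
Start: joints at [-65.145, 18.312, 89.639, -0, 72.044, -1.146], TCP at [252.076, -516.818, 213.976] pointing down, gripper open.
Joint ranges: [-177.97, 177.97], [-48.28, 115.42], [12.27, 149.76], [-77.06, 257.06], [2.81, 150.46], [-146.56, 146.56]. Speed limits (degrees/s): [147.25, 147.25, 180, 180, 180, 180].

INTERFACE

Orientations are given as [roll, pitch, yaw] about the fixed x, y, z axes, in that order (R = Rz(yaw) Ry(pitch) Rx(roll)).
In Python, from workcell import env, viewer, spotter gives the robot as it stands.
- The arm moves only by the tool apply_moves, never from a script. Its arguments are lists of equal length, an entry for each row: "delta_pos": the shift along the world's x, y, z normalised to -1 to 1, where 1 is 120 mm, a list of three; "rot": the turn, a rotation vector about the world's x, y, z normalised to -1 to 1, where 1 is 1.5 rad, a list of three; "hand": the opening, from 0 (shut) to 1 (fully open). A call has 1 to 10 rows; each row is the pose to reach, as a shift and turn from the pose commanded when the call began; what a row does not reach only later rows make up. A row lasts 1/12 s, in which the tool goes at most 41.7 mm and 7.16 degrees, less where a joint would pass 70% of its speed; a pose out of reach is approached as far as the arm can. A call with a number of a shift or a turn outside -1 to 1 is refused whole. A call with a gripper value outside its range is refused whole. The fingers move at their own pace and stop on an object; "newtons" is the grip in N (left out, the last holds). Time passes only in rows, so rows that repeat a pose let the fingers close. It gives the time, the measured TCP pose, the force, the opening and the grip force at its end, in the units of the state.
- env.state(): the state, without advancing time (a new reading comes with each control period).
- viewer.grab_frame(name): name is "scene" or "top" or "wrist"; returns a dict with "pixels" (384x512x3 uint8, red, green, blue), "camera_matrix" (3x3 intrinsics, pixels), "R" (3x3) and "t" (3): a world point X has camera coordinates R X + t; the wrist camera has in their place "mount" (4x4, takes a point from camera to tool coordinates, whose origin is the TCP and whose axes are the flange's). Camera axes: x right, y down, z forward; pixel columns grow to the right and rows downward; lengths in mm; the calibration is good to about 2 mm. A picture is of the moment at which its call begins: read the wrist's pose just before it. There is no depth.
- env.job_done(): hands the job in; it is judged then, once.
Trained networks look in a picture, given as the dict that the camera call returned (one of the last four; its "shot" number tells which), for a name from the list of things; names that differ only in an ending like _2 or _b are one class to them, and where a whole thing is asked for, a point or a joint stands for the part that bears it (a point fixed in the world has none). Each returns a list of dicts, best first, with "score" (0 to 1); they miss things now and then, are a little off and sometimes report something else, mostly with a low value. They report only what shows in the picture. A call takes as long as a camera call. They do not tell look-alikes from the thing itself.
- spotter.trace(picture, query): "mask" (384x512 bool, what is visible of it) and "box" ([centre column, centre row, width, height] in pixels, round what is visible of it).
- spotter.landmark_of(picture, query): "position" ([column, row] in pixels: a listed point, or the origin of a listed thing).
The state is a dict: "time_s": time; "qpos": joint angles; "qvel": joint speeds; "effort": joint torques, N m; "ee_pos": TCP position; "ee_rot": TCP orientation; "force": force on the tool from outside, world axes, zero at the start; "torque": the same for the moment, N m; "gripper_width": finger opening in mm; "gripper_force": force on a finger pad.
Only numpy, scipy, OpenCV 4.12 (cv2) and the standard library are available. Lean on these libraries where they do the work, as an engineer would, in place of code of your own. Each camera call takes 0.05 s, during which the arm holds its last target. There are 200 camera calls.

TASK

Put the two loose knobbed steel balance weights back in the wooden rack, whose pockets are numbered by brass pips: first the medium weight into pocket 2, next to the large weight already in pocket 1, and only then the small weight into pocket 3. Set each down gently, standing upright on the pocket's floor, and leave the large weight upright in its pocket.

Things in the scene. Friction and masses are not known exactly. Their poses are not given: they have to be found in the camera images.
- weight_medium_center (a point): Medium steel weight, loose, on the table left of the rack: upright cylinder 38 mm in diameter, 48 mm high, with a neck and a flat round knob 24 mm in diameter on top; 64 mm high in all, 0.5 kg. Point: on its axis, 32 mm above its underside; z up. A loupe, a pointed ring cone and a flat steel disc without a knob stand near: not to be used.
- weight_small_center (a point): Small steel weight, loose, on the table left of the rack: the same shape, cylinder 28 mm in diameter and 33 mm high, knob 18 mm in diameter, 46 mm high in all, 0.2 kg. Point: on its axis, 23 mm above its underside; z up.
- weight_large_center (a point): Large steel weight, loose, already standing in pocket 1: cylinder 50 mm in diameter and 50 mm high, knob 30 mm in diameter, 68 mm high in all, 0.9 kg. Point: on its axis, 34 mm above its underside; z up.
- rack: Fixed dark wooden rack, a block 296 x 94 x 22 mm lying on the table at any yaw, with four equal round pockets in a row, 72 mm apart, 60 mm in diameter and 8 mm deep. Beside each pocket 1 to 4 brass pips on the top give its number. Origin: centre of its underside; x along the row from pocket 1 to 4, y away from the pips, z up.
- pocket1 (a point): Centre of the floor of pocket 1 (one pip, end of the row), 14 mm above the table, 8 mm below the rack's top. Holds the large weight. Axes as the rack's.
- pocket2 (a point): Centre of the floor of pocket 2 (two pips), 72 mm along the rack's x from pocket 1, 14 mm above the table, 8 mm below the rack's top. Empty. Axes as the rack's.
- pocket3 (a point): Centre of the floor of pocket 3 (three pips), 72 mm along the rack's x from pocket 2, 14 mm above the table, 8 mm below the rack's top. Empty, as is pocket 4 beyond it. Axes as the rack's.
Things that resemble listed ones, but are neither listed nor needed, are in the scene too. Leave any turquoise look-alike of the part that bears weight_small_center alone.

How it is judged (in metres and radians):
On the way, in this order (a step that is already met when the one before it is completed fails the run):
1. the medium weight stands released in pocket 2 (horizontal distance between weight_medium_center and pocket2 below 0.02 m and z of weight_medium_center in the frame of pocket2 between 0.028 and 0.036 m and angle between weight_medium_center's own z axis and vertical below 0.17 rad and contact force between the fingers and weight_medium below 0.05 N and linear speed of weight_medium below 0.02 m/s), for 0.2 s.
2. then the small weight stands released in pocket 3 (horizontal distance between weight_small_center and pocket3 below 0.02 m and z of weight_small_center in the frame of pocket3 between 0.019 and 0.027 m and angle between weight_small_center's own z axis and vertical below 0.17 rad and contact force between the fingers and weight_small below 0.05 N and linear speed of weight_small below 0.02 m/s), for 0.2 s.
At the end, for the whole second after the job is handed in: Medium weight in pocket 2, small weight in pocket 3: each axis within 20 mm of the pocket's centre (anywhere in the pocket), on its floor within 4 mm, within 10 degrees of upright, released, at rest. Large weight still upright (10 degrees) in pocket 1, within 12 mm of its centre (all of step 1 and all of step 2 and horizontal distance between weight_large_center and pocket1 below 0.012 m and angle between weight_large_center's own z axis and vertical below 0.17 rad); the robot touches nothing.
It fails at once if the medium weight is dropped (let go more than about 2 cm above what it lands on) (contact force between the fingers and weight_medium below 0.02 N and linear speed of weight_medium above 0.62 m/s).
It fails at once if the small weight is dropped (let go more than about 2 cm above what it lands on) (contact force between the fingers and weight_small below 0.02 N and linear speed of weight_small above 0.62 m/s).
It also fails if it takes over 58 s, if anything falls off the work surface, if the arm or the gripper's body presses on something with over 40 N, if the wrist force passes 120 N, or if a joint passes its speed limit or range.

## Working session

There is one attempt and no reset: what is moved stays moved. The work goes in short steps, Python scripts to look and compute and a tool call to move; the robot and the scene stay as the last step left them, time stands still between calls to the robot, and variables do not carry over. Pictures are saved under pics/ and viewed, at most 10 in all, crops included, and the job is handed in when it is done.

Besides the shell and the picture viewer there is one more tool, called after "Emit:" as name(argument=value, ...) on one line, values as JSON. apply_moves: Moves the arm, as the interface text tells. Its arguments: {"type":"object","properties":{"delta_pos":{"type":"array"},"rot":{"type":"array"},"hand":{"type":"array"},"newtons":{"type":"number"}},"required":["delta_pos","rot","hand"]}

```bash
mkdir -p pics
cat > h.py <<'E'
import numpy as np, cv2
from workcell import env, viewer, spotter
def ray(p,uv):
    d=p["R"].T@np.linalg.solve(p["camera_matrix"],[uv[0],uv[1],1]); c=-p["R"].T@p["t"]; return c,d
def onz(p,uv,z):
    c,d=ray(p,uv); return c+d*(z-c[2])/d[2]
def save(p,n): cv2.imwrite(f"pics/{n}.png",p["pixels"][:,:,::-1])
E
python3 - <<'E'
from h import *
print(env.state(),env.hold_point_z)
ps={n:viewer.grab_frame(n) for n in("top","scene")}
im=np.vstack([ps[n]["pixels"] for n in ps])
cv2.imwrite("pics/a.png",cv2.resize(ps["top"]["pixels"][:,:,::-1],(800,600)))
Z=dict(weight_medium_center=32,weight_small_center=23,weight_large_center=48,rack=0,pocket1=14,pocket2=14,pocket3=14)
for n,p in ps.items():
  for q,z in Z.items():
    for r in spotter.landmark_of(p,q)[:4]:
      print(n,q,round(r["score"],2),np.round(r["position"]),np.round(onz(p,r["position"],z)))
E
```

```text
{'time_s': 0.0, 'qpos': array([-6.51469657e+01,  1.83531727e+01,  8.97051508e+01, -4.10556114e-04,
        7.20429893e+01, -1.14603740e+00]), 'qvel': array([ 0.00439595, -0.0107322 ,  0.02112092, -0.01506577,  0.06177223,
       -0.00065353]), 'effort': array([-3.37453501e-03, -4.12476110e+01, -2.31981432e+01,  7.26440549e-02,
        4.55460779e-02, -1.14132763e-04]), 'ee_pos': array([ 251.84708722, -516.3682375 ,  213.1134223 ]), 'ee_rot': array([-1.79898700e+02, -1.63608231e-03,  2.59991972e+01]), 'force': array([ 0.41596819,  0.40607404, -0.31639572]), 'torque': array([-0.04276996,  0.00848011, -0.06084244]), 'gripper_force': 0.0, 'gripper_width': 90.85006504511816} 18.8
top weight_medium_center 0.5 [168. 242.] [426. 295.  32.]
top weight_small_center 0.67 [191. 211.] [523. 234.  23.]
top weight_small_center 0.44 [178. 192.] [580. 277.  23.]
top weight_small_center 0.39 [176. 164.] [670. 288.  23.]
top weight_large_center 0.56 [350. 177.] [ 634. -248.   48.]
top rack 0.78 [327. 211.] [ 534. -185.    0.]
top pocket1 0.85 [346. 180.] [ 632. -245.   14.]
top pocket1 0.8 [336. 205.] 
[... 675 characters left out ...]
large_center 0.89 [140. 275.] [ 627. -251.   48.]
scene rack 0.71 [154. 248.] [ 531. -182.    0.]
scene pocket1 0.89 [143. 286.] [ 625. -251.   14.]
scene pocket1 0.77 [148. 256.] [ 557. -207.   14.]
scene pocket1 0.61 [152. 234.] [ 500. -168.   14.]
scene pocket1 0.45 [287. 150.] [416. 314.  14.]
scene pocket2 0.89 [143. 286.] [ 625. -251.   14.]
scene pocket2 0.77 [148. 256.] [ 557. -207.   14.]
scene pocket2 0.61 [152. 234.] [ 500. -168.   14.]
scene pocket2 0.45 [287. 150.] [416. 314.  14.]
scene pocket3 0.89 [143. 286.] [ 625. -251.   14.]
scene pocket3 0.77 [148. 256.] [ 557. -207.   14.]
scene pocket3 0.61 [152. 234.] [ 500. -168.   14.]
scene pocket3 0.45 [287. 150.] [416. 314.  14.]
```

View pics/a.png

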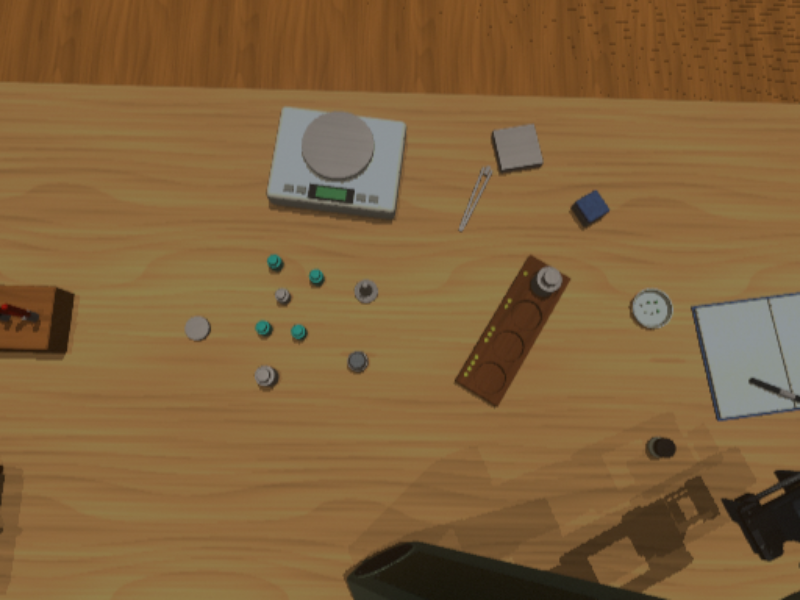

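Run:
```python
from h import *
p=viewer.grab_frame("top")
I=p["pixels"][:,:,::-1]
a=cv2.resize(I[155:255,115:250],(400,296),interpolation=3);b=cv2.resize(I[155:265,285:370],(309,400),interpolation=3)
o=np.zeros((400,720,3),np.uint8);o[:296,:400]=a;o[:,405:714]=b
cv2.imwrite("pics/b.png",o)
r=spotter.trace(p,"rack")[0]; m=r["mask"].astype(np.uint8)
c=cv2.findContours(m,0,2)[0];c=max(c,key=cv2.contourArea)
bx=cv2.boxPoints(cv2.minAreaRect(c)); print(r["score"],bx,[np.round(onz(p,u,22)) for u in bx])
# pips: yellow
h=cv2.cvtColor(p["pixels"],cv2.COLOR_RGB2HSV)
for uv,z in(((170,240.5),58),((181,189.5),42),((350,178),80)): print(np.round(onz(p,uv,z)))
```

```text
0.73 [[289.643   244.45282]
 [338.2138  161.37115]
 [366.84406 178.10886]
 [318.27325 261.19052]] [array([427., -66.,  22.]), array([ 690., -220.,   22.]), array([ 637., -308.,   22.]), array([ 379., -152.,   22.])]
[430. 286.  58.]
[584. 265.  42.]
[ 623. -240.   80.]
```

View pics/b.png

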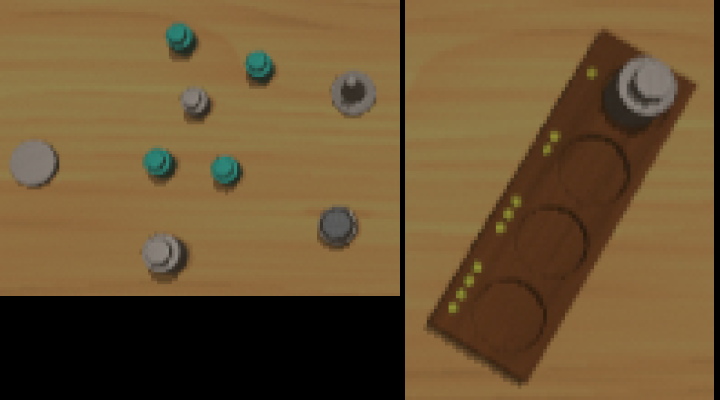

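Medium: the steel knobbed cylinder at (170,240); disc (127,210), cone (234,186) and loupe (229,231) are not it. Small: the steel one at (181,189); the four turquoise ones (176,168), (202,177), (168,210), (191,212) are look-alikes. Pips confirm pocket 1 (holding the large weight) at the far end, with 2 and 3 following toward the robot's left.

```bash
cat >> h.py <<'E'
from scipy.spatial.transform import Rotation as Ro
def wrist():
    s=env.state(); p=viewer.grab_frame("wrist"); T=np.eye(4)
    T[:3,:3]=Ro.from_euler("xyz",s["ee_rot"],degrees=True).as_matrix(); T[:3,3]=s["ee_pos"]
    C=np.linalg.inv(T@p["mount"]); p["R"]=C[:3,:3]; p["t"]=C[:3,3]; return p
E
python3 - <<'E'
from h import *
p=wrist(); print(np.round(p["mount"],2),p["camera_matrix"])
for uv in((0,0),(511,0),(0,383),(511,383),(256,192)): print(np.round(onz(p,uv,0)))
E
```

```text
[[  -0.     -0.96   -0.29   84.14]
 [   1.     -0.      0.      1.05]
 [  -0.     -0.29    0.96 -170.93]
 [   0.      0.      0.      1.  ]] [[295.73715147   0.         253.13996682]
 [  0.         295.73715147 191.72708303]
 [  0.           0.           1.        ]]
[ 300. -175.    0.]
[ 555. -696.    0.]
[-273. -295.    0.]
[  108. -1077.     0.]
[ 223. -537.    0.]
```

Emit:
apply_moves(delta_pos=[[0.3, 0.3, 0.1], [0.6, 0.6, 0.3], [0.9, 0.9, 0.5], [1, 1, 0.6], [1, 1, 0.6], [1, 1, 0.6], [1, 1, 0.6], [1, 1, 0.6]], rot=[[0, 0, -0.08], [0, 0, -0.16], [0, 0, -0.24], [0, 0, -0.32], [0, 0, -0.4], [0, 0, -0.48], [0, 0, -0.56], [0, 0, -0.66]], hand=[1, 1, 1, 1, 1, 1, 1, 1])

```text
time_s: 1.62
ee_pos: [372.6, -396.3, 286.4]
ee_rot: [180.0, -0.0, -29.6]
force: [-0.1, -0.6, 0.2]
gripper_width: 91.2
gripper_force: 0.0
```

Emit:
apply_moves(delta_pos=[[0.2, 0.3, 0], [0.4, 0.6, 0], [0.7, 0.9, 0], [1, 1, 0], [1, 1, 0]], rot=[[0, 0, 0], [0, 0, 0], [0, 0, 0], [0, 0, 0], [0, 0, 0]], hand=[1, 1, 1, 1, 1])

```text
time_s: 2.03
ee_pos: [496.5, -273.6, 285.9]
ee_rot: [-179.8, -0.1, -29.0]
force: [-0.2, -0.3, -0.1]
gripper_width: 91.3
gripper_force: 0.0
```

Emit:
apply_moves(delta_pos=[[0.1, 0.3, 0], [0.2, 0.6, 0], [0.2, 0.7, 0], [0.2, 0.7, 0]], rot=[[0, 0, 0], [0, 0, 0], [0, 0, 0], [0, 0, 0]], hand=[1, 1, 1, 1])

```text
time_s: 2.37
ee_pos: [516.1, -190.6, 286.0]
ee_rot: [-180.0, 0.0, -29.1]
force: [-0.3, -0.6, -0.1]
gripper_width: 91.1
gripper_force: 0.0
```

Run:
```python
from h import *
p=wrist(); save(p,"c"); print(env.state()["ee_pos"])
for q,z in dict(pocket2=14,rack=0,weight_large_center=34).items():
    for r in spotter.landmark_of(p,q)[:4]:
      print(q,round(r["score"],2),np.round(r["position"]),np.round(onz(p,r["position"],z),1))
h=cv2.cvtColor(p["pixels"],cv2.COLOR_RGB2HSV)
m=cv2.inRange(h,(22,120,80),(38,255,255))
n,_,st,ce=cv2.connectedComponentsWithStats(m)
for i in range(1,n):
  if st[i,4]>3: print(st[i,4],np.round(ce[i]),np.round(onz(p,ce[i],23),1))
```

```text
[ 515.90110818 -192.38107691  286.0981424 ]
pocket2 0.95 [251. 174.] [ 497.5 -176.4   14. ]
pocket2 0.81 [252.  74.] [ 621.3 -248.3   14. ]
pocket2 0.63 [249. 125.] [ 563.7 -209.7   14. ]
rack 0.75 [248. 144.] [ 537.7 -193.8    0. ]
weight_large_center 0.73 [246.  67.] [ 632.4 -243.9   34. ]
36 [218.  70.] [ 647.5 -209.8   23. ]
23 [219. 120.] [ 591.  -176.5   23. ]
21 [219. 129.] [ 579.8 -170.    23. ]
21 [219. 173.] [ 524.  -136.4   23. ]
18 [219. 181.] [ 512.6 -129.8   23. ]
```

View pics/c.png

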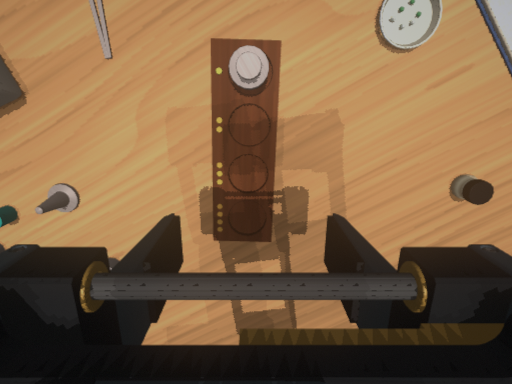

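Emit:
apply_moves(delta_pos=[[-0.07, 0.33, 0], [-0.14, 0.66, 0], [-0.2, 1, 0]], rot=[[0, 0, 0], [0, 0, 0], [0, 0, 0]], hand=[1, 1, 1])

```text
time_s: 2.82
ee_pos: [491.4, -73.7, 285.8]
ee_rot: [180.0, 0.0, -29.6]
force: [1.6, 0.6, -0.5]
gripper_width: 91.3
gripper_force: 0.0
```

Emit:
apply_moves(delta_pos=[[-0.07, 0.33, 0], [-0.14, 0.66, 0], [-0.2, 1, 0]], rot=[[0, 0, 0], [0, 0, 0], [0, 0, 0]], hand=[1, 1, 1])

```text
time_s: 3.07
ee_pos: [467.5, 47.2, 286.2]
ee_rot: [180.0, -0.0, -29.5]
force: [1.3, 0.3, -0.3]
gripper_width: 91.3
gripper_force: 0.0
```

Emit:
apply_moves(delta_pos=[[-0.07, 0.33, 0], [-0.14, 0.66, 0], [-0.2, 1, 0]], rot=[[0, 0, 0], [0, 0, 0], [0, 0, 0]], hand=[1, 1, 1])

```text
time_s: 3.32
ee_pos: [443.9, 167.4, 286.3]
ee_rot: [-180.0, -0.1, -29.4]
force: [1.0, 0.3, -0.4]
gripper_width: 91.2
gripper_force: 0.0
```

Emit:
apply_moves(delta_pos=[[-0.07, 0.33, 0], [-0.14, 0.66, 0], [-0.2, 1, 0], [-0.2, 1, 0], [-0.2, 1, 0]], rot=[[0, 0, 0], [0, 0, 0], [0, 0, 0], [0, 0, 0], [0, 0, 0]], hand=[1, 1, 1, 1, 1])

```text
time_s: 3.73
ee_pos: [432.0, 266.5, 284.8]
ee_rot: [-179.2, 1.3, -27.4]
force: [-0.0, -0.9, -0.7]
gripper_width: 91.3
gripper_force: 0.0
```

Run:
```python
from h import *
p=wrist(); save(p,"d"); print(env.state()["ee_pos"],env.state()["ee_rot"])
for q,z in dict(weight_medium_center=32,weight_small_center=23).items():
    for r in spotter.landmark_of(p,q)[:6]:
      u=r["position"]; print(q,round(r["score"],2),np.round(u),np.round(onz(p,u,z),1))
    for r in spotter.trace(p,q)[:6]: print(np.round(r["box"]),round(r["score"],2), np.median(p["pixels"][r["mask"]],axis=0))
```

```text
[431.90802019 265.63561614 284.93505232] [-179.20665075    1.25406973  -27.45909141]
weight_medium_center 0.86 [240. 162.] [436.4 289.   32. ]
[240. 165.  23.  30.] 0.8 [128. 115. 107.]
weight_small_center 0.77 [159.  12.] [656.1 289.7  23. ]
weight_small_center 0.71 [196.  52.] [594.  271.7  23. ]
weight_small_center 0.71 [245.  96.] [514.7 240.7  23. ]
[158.  14.  26.  27.] 0.95 [52. 99. 87.]
[199.  54.  30.  27.] 0.82 [154. 139. 129.]
[200. 111.  22.  18.] 0.72 [ 69.  134.5 120. ]
[245.  93.  18.  19.] 0.57 [ 73. 145. 131.]
[230.  10.  24.  15.] 0.56 [44.  64.5 52. ]
```

View pics/d.png

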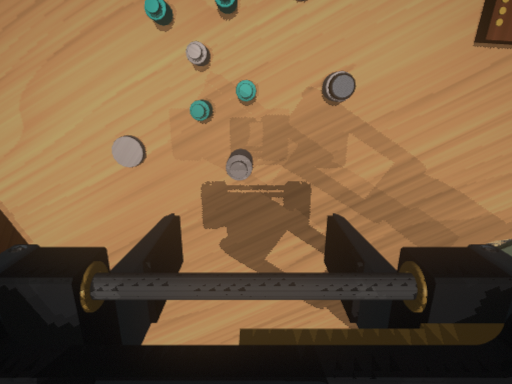

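Emit:
apply_moves(delta_pos=[[0, 0, 0], [0.05, 0, -0.3], [0.1, 0, -0.6], [0.1, 0, -0.8], [0.1, 0, -0.8], [0.1, 0, -0.8]], rot=[[0, 0, 0.07], [0, 0, 0.14], [0, 0, 0.21], [0, 0, 0.21], [0, 0, 0.21], [0, 0, 0.21]], hand=[1, 1, 1, 1, 1, 1])

```text
time_s: 4.48
ee_pos: [443.1, 266.0, 188.8]
ee_rot: [-179.2, 1.4, -9.4]
force: [-0.2, 0.6, -0.1]
gripper_width: 91.4
gripper_force: 0.0
```

Run:
```python
from h import *
p=wrist(); save(p,"e"); s=env.state(); print(s["ee_pos"],s["ee_rot"],s["qpos"])
for q,z in dict(weight_medium_center=32,weight_small_center=23).items():
    for r in spotter.landmark_of(p,q)[:3]:
      u=r["position"]; print(q,round(r["score"],2),np.round(u),np.round(onz(p,u,z),1))
    for r in spotter.trace(p,q)[:3]: print(np.round(r["box"]),round(r["score"],2))
```

```text
[444.11614882 266.69513311 190.39244383] [-179.07093668    1.21204759   -9.39806141] [ 28.75425221  14.34771676  98.89378165   1.60537242  67.14569773
 127.53359841]
weight_medium_center 0.58 [231. 187.] [432.9 295.2  32. ]
[235. 186.  35.  40.] 0.6
weight_small_center 0.78 [222.  32.] [593.3 274.4  23. ]
weight_small_center 0.74 [268. 101.] [519.7 238.3  23. ]
weight_small_center 0.67 [207. 106.] [525.3 305.2  23. ]
[271. 101.  28.  22.] 0.84
[228.  35.  32.  35.] 0.64
```

View pics/e.png

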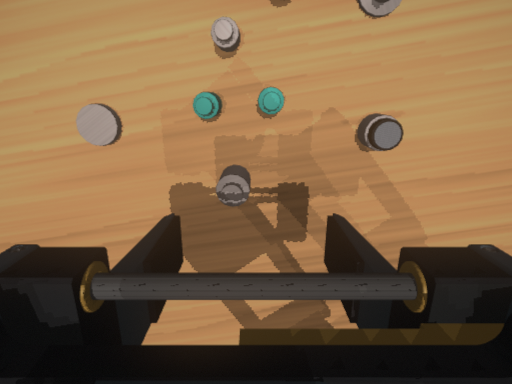

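```bash
cat >> h.py <<'E'
from scipy.optimize import least_squares
def fit(p,mask,x0,rc,hc,rk,hk,z0=0):
    a=np.linspace(0,2*np.pi,40); P=[]
    for r,z in((rc,0),(rc,hc),(rk,hc+.6*(hk-hc)),(rk,hk)): P.append(np.c_[r*np.cos(a),r*np.sin(a),0*a+z+z0])
    P=np.vstack(P); ys,xs=np.nonzero(mask); B=np.array([xs.min(),xs.max()+1,ys.min(),ys.max()+1])
    def pr(x):
        c=(P+[x[0],x[1],0])@p["R"].T+p["t"]; u=c@p["camera_matrix"].T; u=u[:,:2]/u[:,2:]
        return np.array([u[:,0].min(),u[:,0].max(),u[:,1].min(),u[:,1].max()])
    s=least_squares(lambda x:pr(x)-B,x0); return s.x,s.fun
E
python3 - <<'E'
from h import *
p=wrist(); s=env.state(); print(s["ee_pos"])
for n,x0,g in(("weight_medium_center",(433,292),(19,48,12,64)),("weight_small_center",(593,274),(14,33,9,46))):
  for r in spotter.trace(p,n)[:4]: print(n,r["score"],np.round(r["box"]),fit(p,r["mask"],x0,*g))
E
```

```text
[444.0589345  267.30010666 190.85907926]
weight_medium_center 0.71 [236. 187.  36.  39.] (array([432.95070849, 290.83584671]), array([-0.35821083,  0.40411846, -0.6941892 ,  0.67530245]))
weight_small_center 0.97 [274. 102.  32.  26.] (array([520.19415159, 235.07167756]), array([-0.82892066,  0.74999844, -0.75803928,  0.82233479]))
weight_small_center 0.83 [229.  37.  28.  34.] (array([591.71781092, 271.31665892]), array([-0.85294195,  0.94139868, -0.76194615,  0.92496826]))
```

Emit:
apply_moves(delta_pos=[[-0.04, 0.1, -0.1], [-0.09, 0.2, -0.3], [-0.09, 0.2, -0.6], [-0.09, 0.2, -0.9], [-0.09, 0.2, -0.9], [-0.09, 0.2, -0.9]], rot=[[-0.013, -0.012, 0], [-0.013, -0.012, 0], [-0.013, -0.012, 0], [-0.013, -0.012, 0], [-0.013, -0.012, 0], [-0.013, -0.012, 0]], hand=[1, 1, 1, 1, 1, 1])

```text
time_s: 5.38
ee_pos: [431.7, 290.5, 80.5]
ee_rot: [179.8, 0.2, -9.3]
force: [-0.6, 0.2, -0.2]
gripper_width: 91.2
gripper_force: 0.0
```

Emit:
apply_moves(delta_pos=[[0.01, 0, -0.2], [0.01, 0, -0.4], [0.01, 0, -0.54], [0.01, 0, -0.54], [0.01, 0, -0.54], [0.01, 0, -0.54], [0.01, 0, -0.54], [0.01, 0, -0.54], [0.01, 0, -0.54], [0.01, 0, -0.54]], rot=[[0, 0, 0], [0, 0, 0], [0, 0, 0], [0, 0, 0], [0, 0, 0], [0, 0, 0], [0, 0, 0], [0, 0, 0], [0, 0, 0], [0, 0, 0]], hand=[1, 1, 0.8, 0.6, 0.5, 0.45, 0.4, 0.35, 0.3, 0.3], newtons=30)

```text
time_s: 6.22
ee_pos: [434.1, 291.2, 17.1]
ee_rot: [-180.0, 0.0, -9.3]
force: [0.1, 5.2, 4.3]
gripper_width: 40.5
gripper_force: 3.3
```

Emit:
apply_moves(delta_pos=[[0, 0, 0], [0, 0, 0], [0, 0, 0], [0, 0, 0.1], [0, 0, 0.3], [0, 0, 0.5], [0, 0, 0.8], [0, 0, 1], [0, 0, 1]], rot=[[0, 0, 0], [0, 0, 0], [0, 0, 0], [0, 0, 0], [0, 0, 0], [0, 0, 0], [0, 0, 0], [0, 0, 0], [0, 0, 0]], hand=[0.2, 0.2, 0.2, 0.2, 0.2, 0.2, 0.2, 0.2, 0.2])

```text
time_s: 6.97
ee_pos: [435.8, 291.7, 140.0]
ee_rot: [-179.8, -0.2, -9.3]
force: [0.8, -0.2, -4.8]
gripper_width: 37.2
gripper_force: 30.0
```

Emit:
apply_moves(delta_pos=[[0.05, -0.15, 0], [0.13, -0.4, 0], [0.18, -0.7, 0], [0.25, -1, 0]], rot=[[0, 0, 0], [0, 0, 0], [0, 0, 0], [0, 0, 0]], hand=[0.2, 0.2, 0.2, 0.2])

```text
time_s: 7.3
ee_pos: [461.3, 168.9, 133.4]
ee_rot: [179.7, 0.4, -9.2]
force: [-0.0, 0.1, -5.4]
gripper_width: 37.6
gripper_force: 30.0
```

Emit:
apply_moves(delta_pos=[[0.08, -0.3, 0], [0.17, -0.6, 0], [0.25, -1, 0]], rot=[[0, 0, 0], [0, 0, 0], [0, 0, 0]], hand=[0.2, 0.2, 0.2])

```text
time_s: 7.55
ee_pos: [490.7, 56.3, 133.6]
ee_rot: [179.9, 0.4, -9.3]
force: [1.0, -0.0, -6.2]
gripper_width: 36.8
gripper_force: 30.0
```

Emit:
apply_moves(delta_pos=[[0.08, -0.3, 0], [0.17, -0.6, 0], [0.25, -0.9, 0], [0.25, -1, 0]], rot=[[0, 0, -0.06], [0, 0, -0.12], [0, 0, -0.18], [0, 0, -0.24]], hand=[0.2, 0.2, 0.2, 0.2])

```text
time_s: 7.88
ee_pos: [522.1, -66.8, 133.5]
ee_rot: [179.7, 0.2, -30.4]
force: [0.4, -0.1, -5.1]
gripper_width: 37.0
gripper_force: 30.0
```

Emit:
apply_moves(delta_pos=[[0.08, -0.3, 0], [0.17, -0.6, 0], [0.25, -0.85, 0], [0.25, -1, 0], [0.25, -1, 0], [0.25, -1, 0]], rot=[[0, 0, 0], [0, 0, 0], [0, 0, 0], [0, 0, 0], [0, 0, 0], [0, 0, 0]], hand=[0.2, 0.2, 0.2, 0.2, 0.2, 0.2])

```text
time_s: 8.38
ee_pos: [550.1, -182.3, 133.1]
ee_rot: [179.9, 0.5, -30.1]
force: [0.1, 0.8, -5.3]
gripper_width: 37.2
gripper_force: 30.0
```

Emit:
apply_moves(delta_pos=[[0.11, -0.23, 0], [0.11, -0.23, -0.2], [0.11, -0.23, -0.4], [0.11, -0.23, -0.5], [0.11, -0.23, -0.5], [0.11, -0.23, -0.5]], rot=[[0, 0, 0], [0, 0, 0], [0, 0, 0], [0, 0, 0], [0, 0, 0], [0, 0, 0]], hand=[0.2, 0.2, 0.2, 0.2, 0.2, 0.2])

```text
time_s: 8.88
ee_pos: [564.2, -208.0, 74.7]
ee_rot: [179.9, 0.3, -29.9]
force: [0.6, -0.4, -3.9]
gripper_width: 37.0
gripper_force: 30.0
```

Run:
```python
from h import *
p=wrist(); save(p,"f"); s=env.state(); print(s["ee_pos"],s["ee_rot"],s["force"])
h=cv2.cvtColor(p["pixels"],cv2.COLOR_RGB2HSV)
n,_,st,ce=cv2.connectedComponentsWithStats(cv2.inRange(h,(22,120,80),(38,255,255)))
for i in range(1,n):
  if st[i,4]>8: print(st[i,4],np.round(ce[i]),np.round(onz(p,ce[i],23),1))
r=spotter.trace(p,"weight_medium_center")[:1]
for q in r: print(q["score"],q["box"],fit(p,q["mask"],s["ee_pos"][:2],19,48,12,64,s["ee_pos"][2]-17))
```

```text
[ 565.35262203 -208.5945626    76.04665258] [ 1.79937376e+02  1.48341767e-01 -2.98987646e+01] [-0.11243029 -0.2971632  -5.23715168]
112 [198. 117.] [ 647.3 -209.8   23. ]
0.79 [255.8, 255.0, 68.7, 96.0] (array([ 564.03739256, -209.52753818]), array([-1.70137779,  1.70820402, -2.08632578,  1.86776185]))
```

View pics/f.png

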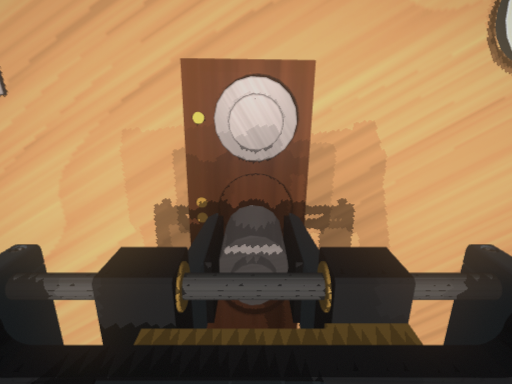

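Emit:
apply_moves(delta_pos=[[0, 0, -0.15], [0, 0, -0.25], [0, 0, -0.32], [0, 0, -0.34], [0, 0, -0.34], [0, 0, -0.34]], rot=[[0, 0, 0], [0, 0, 0], [0, 0, 0], [0, 0, 0], [0, 0, 0], [0, 0, 0]], hand=[0.2, 0.2, 0.2, 0.2, 0.2, 0.2])

```text
time_s: 9.48
ee_pos: [566.2, -209.7, 36.4]
ee_rot: [180.0, -0.0, -30.0]
force: [0.3, 0.0, -4.1]
gripper_width: 36.9
gripper_force: 30.0
```

Emit:
apply_moves(delta_pos=[[-0.01, 0, -0.02], [-0.01, 0, -0.03], [-0.01, 0, -0.04], [-0.01, 0, -0.04]], rot=[[0, 0, 0], [0, 0, 0], [0, 0, 0], [0, 0, 0]], hand=[0.2, 0.2, 0.2, 0.2])

```text
time_s: 9.82
ee_pos: [564.4, -209.6, 31.2]
ee_rot: [179.9, 0.1, -30.0]
force: [-0.7, -0.3, -3.4]
gripper_width: 37.3
gripper_force: 30.0
```

Emit:
apply_moves(delta_pos=[[0, 0, -0.01], [0, 0, -0.015], [0, 0, -0.015]], rot=[[0, 0, 0], [0, 0, 0], [0, 0, 0]], hand=[0.2, 0.2, 0.2])

```text
time_s: 10.07
ee_pos: [564.5, -209.6, 31.1]
ee_rot: [179.9, 0.0, -30.0]
force: [-3.9, 1.3, 8.2]
gripper_width: 37.1
gripper_force: 30.0
```

Seated (force now upward). Release, wait, then rise.

Emit:
apply_moves(delta_pos=[[0, 0, 0.01], [0, 0, 0.01], [0, 0, 0.01], [0, 0, 0.01], [0, 0, 0.01], [0, 0, 0.01], [0, 0, 0.01], [0, 0, 0.01], [0, 0, 0.01], [0, 0, 0.01]], rot=[[0, 0, 0], [0, 0, 0], [0, 0, 0], [0, 0, 0], [0, 0, 0], [0, 0, 0], [0, 0, 0], [0, 0, 0], [0, 0, 0], [0, 0, 0]], hand=[0.42, 0.45, 0.5, 0.55, 0.6, 0.65, 0.7, 0.75, 0.75, 0.75])

```text
time_s: 10.9
ee_pos: [564.3, -209.5, 30.1]
ee_rot: [179.9, 0.1, -30.0]
force: [-0.5, 0.9, -0.0]
gripper_width: 68.2
gripper_force: 0.0
```

Emit:
apply_moves(delta_pos=[[0, 0, 0.1], [0, 0, 0.3], [0, 0, 0.6], [0, 0, 0.9], [0, 0, 1], [0, 0, 1]], rot=[[0, 0, 0], [0, 0, 0], [0, 0, 0], [0, 0, 0], [0, 0, 0], [0, 0, 0]], hand=[0.75, 0.75, 0.75, 0.75, 0.75, 0.75])

```text
time_s: 11.4
ee_pos: [566.7, -210.4, 154.6]
ee_rot: [-180.0, -0.4, -30.0]
force: [0.2, 0.1, -0.6]
gripper_width: 68.4
gripper_force: 0.0
```

Run:
```python
from h import *
p=wrist(); save(p,"g"); s=env.state(); print(s["ee_pos"],s["ee_rot"])
for n,x0,g in(("weight_medium_center",(564,-210),(19,48,12,64)),("weight_large_center",(625,-247),(25,50,15,68))):
  for q in spotter.trace(p,n)[:2]: print(n,q["score"],q["box"],fit(p,q["mask"],x0,*g,14))
```

```text
[ 565.17427566 -209.85854789  151.90637626] [ 1.79976376e+02 -1.35403091e-01 -2.99570439e+01]
weight_medium_center 0.76 [256.9, 194.4, 38.6, 49.4] (array([ 563.2014082 , -210.26018731]), array([-0.69887724,  0.69980355, -0.24707007,  0.26128353]))
weight_large_center 0.61 [254.4, 117.9, 58.7, 62.4] (array([ 626.42233679, -246.58835141]), array([ 0.527856  , -0.52886954,  0.18349531, -0.23601374]))
```

View pics/g.png

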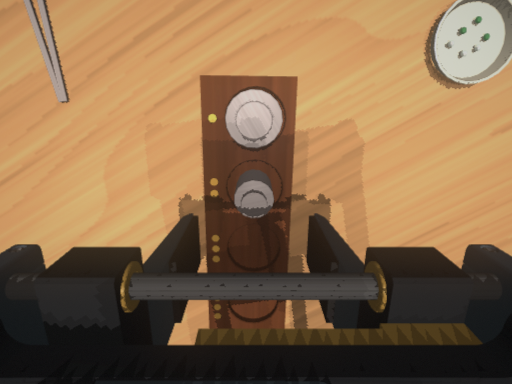

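Emit:
apply_moves(delta_pos=[[0.02, 0.3, 0], [0.03, 0.6, 0], [0.05, 0.9, 0], [0.06, 1, 0]], rot=[[0, 0, 0.05], [0, 0, 0.1], [0, 0, 0.15], [0, 0, 0.19]], hand=[0.6, 0.6, 0.6, 0.6])

```text
time_s: 11.88
ee_pos: [569.9, -85.4, 147.8]
ee_rot: [-180.0, 0.4, -13.3]
force: [-0.4, 0.1, -0.5]
gripper_width: 54.8
gripper_force: 0.0
```

Emit:
apply_moves(delta_pos=[[0.02, 0.33, 0], [0.03, 0.66, 0], [0.06, 1, 0]], rot=[[0, 0, 0], [0, 0, 0], [0, 0, 0]], hand=[0.6, 0.6, 0.6])

```text
time_s: 12.13
ee_pos: [577.0, 31.7, 147.9]
ee_rot: [179.9, 0.3, -13.7]
force: [0.5, 0.0, -0.2]
gripper_width: 54.7
gripper_force: 0.0
```

Emit:
apply_moves(delta_pos=[[0.02, 0.33, 0], [0.03, 0.66, 0], [0.06, 1, 0]], rot=[[0, 0, 0], [0, 0, 0], [0, 0, 0]], hand=[0.6, 0.6, 0.6])

```text
time_s: 12.38
ee_pos: [584.1, 151.9, 147.8]
ee_rot: [179.8, 0.3, -13.6]
force: [1.1, -0.3, 0.9]
gripper_width: 54.5
gripper_force: 0.0
```

Emit:
apply_moves(delta_pos=[[0.02, 0.33, 0], [0.03, 0.66, 0], [0.06, 1, 0], [0.06, 1, 0], [0.06, 1, 0]], rot=[[0, 0, 0], [0, 0, 0], [0, 0, 0], [0, 0, 0], [0, 0, 0]], hand=[0.6, 0.6, 0.6, 0.6, 0.6])

```text
time_s: 12.8
ee_pos: [591.8, 272.1, 147.4]
ee_rot: [179.8, 0.3, -13.4]
force: [-0.5, -0.6, 0.6]
gripper_width: 55.2
gripper_force: 0.0
```

Run:
```python
from h import *
p=wrist(); save(p,"i"); s=env.state(); print(s["ee_pos"],s["ee_rot"])
for q in spotter.trace(p,"weight_small_center")[:5]: print(q["score"],np.round(q["box"]),np.median(p["pixels"][q["mask"]],axis=0),fit(p,q["mask"],(592,271),14,33,9,46))
```

```text
[591.93663617 270.41839242 147.76635079] [179.75630042   0.27214304 -13.53634652]
0.93 [237. 247.  26.  37.] [36.  70.5 62.5] (array([525.86575395, 304.02721092]), array([-0.53113454,  0.58451226, -0.70990694,  0.67740898]))
0.78 [219. 125.  26.  33.] [ 74. 151. 137.] (array([659.31582722, 289.80492532]), array([-0.8248009 ,  0.91912058, -0.72575191,  0.71888074]))
0.63 [309. 136.  31.  30.] [ 69. 130. 116.] (array([631.1477379 , 205.76036993]), array([-0.92352571,  0.82992076, -0.89804661,  0.88642997]))
0.57 [292. 239.  13.  31.] [39. 57. 49.] (array([523.89939891, 244.1361081 ]), array([-8.22029172,  7.48143042, -2.28743738,  2.36422222]))
```

View pics/i.png

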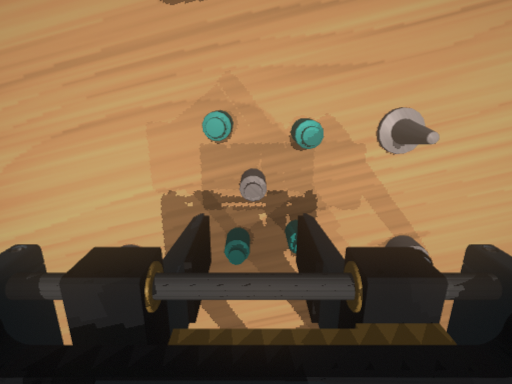

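Run:
```python
from h import *
p=wrist(); m=np.zeros((384,512),bool); m[169:202,240:267]=1
print(env.state()["ee_pos"],fit(p,m,(592,271),14,33,9,46))
```

```text
[592.46344345 268.98195563 148.80540125] (array([590.5305235 , 268.35581505]), array([-0.35444269,  0.35490228, -0.44787017,  0.44180094]))
```

Emit:
apply_moves(delta_pos=[[-0.01, 0, -0.2], [-0.01, 0, -0.5], [-0.01, 0, -0.7], [-0.01, 0, -0.7], [-0.01, 0, -0.7]], rot=[[0, 0, 0], [0, 0, 0], [0, 0, 0], [0, 0, 0], [0, 0, 0]], hand=[0.6, 0.6, 0.6, 0.6, 0.6])

```text
time_s: 13.37
ee_pos: [591.3, 268.6, 65.2]
ee_rot: [179.8, 0.2, -13.7]
force: [0.6, -0.0, 1.2]
gripper_width: 54.7
gripper_force: 0.0
```

Emit:
apply_moves(delta_pos=[[0, 0, -0.15], [0, 0, -0.3], [0, 0, -0.43], [0, 0, -0.43], [0, 0, -0.43], [0, 0, -0.43], [0, 0, -0.43], [0, 0, -0.43], [0, 0, -0.43], [0, 0, -0.43]], rot=[[0, 0, 0], [0, 0, 0], [0, 0, 0], [0, 0, 0], [0, 0, 0], [0, 0, 0], [0, 0, 0], [0, 0, 0], [0, 0, 0], [0, 0, 0]], hand=[0.6, 0.6, 0.6, 0.6, 0.5, 0.4, 0.35, 0.3, 0.25, 0.2], newtons=20)

```text
time_s: 14.2
ee_pos: [592.9, 271.1, 16.1]
ee_rot: [-179.9, -0.0, -13.6]
force: [0.5, 1.0, 5.4]
gripper_width: 27.2
gripper_force: 20.0
```

Emit:
apply_moves(delta_pos=[[0, 0, 0], [0, 0, 0], [0, 0, 0]], rot=[[0, 0, 0], [0, 0, 0], [0, 0, 0]], hand=[0.1, 0.1, 0.1])

```text
time_s: 14.45
ee_pos: [592.9, 271.1, 16.1]
ee_rot: [-180.0, -0.0, -13.6]
force: [0.1, 1.1, 6.4]
gripper_width: 27.1
gripper_force: 20.0
```

Emit:
apply_moves(delta_pos=[[0, 0, 0.1], [0, 0, 0.3], [0, 0, 0.5], [0, 0, 0.8], [0, 0, 1], [0, 0, 1]], rot=[[0, 0, 0], [0, 0, 0], [0, 0, 0], [0, 0, 0], [0, 0, 0], [0, 0, 0]], hand=[0.1, 0.1, 0.1, 0.1, 0.1, 0.1])

```text
time_s: 14.95
ee_pos: [594.8, 271.7, 141.0]
ee_rot: [-179.7, -0.4, -13.6]
force: [0.8, 0.6, -0.5]
gripper_width: 27.0
gripper_force: 20.0
```

Emit:
apply_moves(delta_pos=[[-0.05, -0.2, 0], [-0.1, -0.5, 0], [-0.15, -0.8, 0], [-0.2, -1, 0]], rot=[[0, 0, 0], [0, 0, 0], [0, 0, 0], [0, 0, 0]], hand=[0.1, 0.1, 0.1, 0.1])

```text
time_s: 15.28
ee_pos: [565.9, 147.6, 133.2]
ee_rot: [179.8, 0.3, -13.6]
force: [0.5, 0.0, -2.1]
gripper_width: 27.0
gripper_force: 20.0
```

Emit:
apply_moves(delta_pos=[[-0.05, -0.3, 0], [-0.1, -0.6, 0], [-0.2, -0.9, 0], [-0.2, -1, 0]], rot=[[0, 0, 0], [0, 0, 0], [0, 0, 0], [0, 0, 0]], hand=[0.1, 0.1, 0.1, 0.1])

```text
time_s: 15.62
ee_pos: [540.0, 26.4, 133.2]
ee_rot: [179.7, 0.4, -13.8]
force: [-1.2, 0.3, -2.0]
gripper_width: 27.1
gripper_force: 20.0
```

Emit:
apply_moves(delta_pos=[[-0.05, -0.3, 0], [-0.1, -0.6, 0], [-0.2, -0.9, 0], [-0.2, -1, 0]], rot=[[0, 0, -0.05], [0, 0, -0.1], [0, 0, -0.15], [0, 0, -0.19]], hand=[0.1, 0.1, 0.1, 0.1])

```text
time_s: 15.95
ee_pos: [516.9, -92.9, 133.5]
ee_rot: [179.7, 0.3, -30.3]
force: [0.1, 0.4, -1.5]
gripper_width: 27.4
gripper_force: 20.0
```

Held (gripper width 27 mm, about 2 N down). Remaining shift is about (-14, -80); going down to ~75 at the same time.

Emit:
apply_moves(delta_pos=[[-0.04, -0.2, 0], [-0.08, -0.45, 0], [-0.12, -0.65, 0], [-0.12, -0.66, -0.2], [-0.12, -0.66, -0.4], [-0.12, -0.66, -0.5], [-0.12, -0.66, -0.5], [-0.12, -0.66, -0.5]], rot=[[0, 0, 0], [0, 0, 0], [0, 0, 0], [0, 0, 0], [0, 0, 0], [0, 0, 0], [0, 0, 0], [0, 0, 0]], hand=[0.1, 0.1, 0.1, 0.1, 0.1, 0.1, 0.1, 0.1])

```text
time_s: 16.62
ee_pos: [504.7, -168.3, 73.6]
ee_rot: [179.9, 0.3, -30.0]
force: [0.6, -0.1, -2.1]
gripper_width: 27.0
gripper_force: 20.0
```

Run:
```python
from h import *
p=wrist(); save(p,"j"); s=env.state(); print(s["ee_pos"],s["ee_rot"],s["force"])
h=cv2.cvtColor(p["pixels"],cv2.COLOR_RGB2HSV)
n,_,st,ce=cv2.connectedComponentsWithStats(cv2.inRange(h,(20,110,60),(38,255,255)))
for i in range(1,n):
  if st[i,4]>8: print(st[i,4],np.round(ce[i]),np.round(onz(p,ce[i],23),1))
```

```text
[ 505.69975661 -168.55542288   74.62145628] [ 1.79942749e+02  1.03121326e-01 -2.99471629e+01] [ 0.89862272 -0.2857843  -1.78144143]
159 [199.   6.] [ 647.  -209.6   23. ]
69 [331.   3.] [ 605.3 -285.4   23. ]
251 [170. 107.] [ 604.1 -156.7   23. ]
121 [203. 109.] [ 590.9 -176.4   23. ]
126 [ 31. 130.] [641.7 -59.   23. ]
79 [156. 127.] [ 597.4 -140.4   23. ]
111 [203. 128.] [ 579.8 -169.8   23. ]
730 [ 83. 179.] [593.7 -68.3  23. ]
81 [ 40. 234.] [574.7  -7.5  23. ]
```

View pics/j.png

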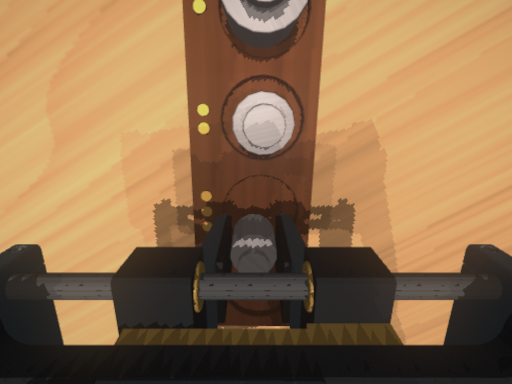

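Emit:
apply_moves(delta_pos=[[-0.03, -0.035, 0], [-0.03, -0.035, -0.1], [-0.03, -0.035, -0.2], [-0.03, -0.035, -0.3], [-0.03, -0.035, -0.33], [-0.03, -0.035, -0.33], [-0.03, -0.035, -0.33]], rot=[[0, 0, 0], [0, 0, 0], [0, 0, 0], [0, 0, 0], [0, 0, 0], [0, 0, 0], [0, 0, 0]], hand=[0.1, 0.1, 0.1, 0.1, 0.1, 0.1, 0.1])

```text
time_s: 17.25
ee_pos: [502.4, -173.2, 35.8]
ee_rot: [180.0, 0.0, -30.0]
force: [-1.1, -0.2, -2.2]
gripper_width: 26.9
gripper_force: 20.0
```

Emit:
apply_moves(delta_pos=[[0, 0, -0.01], [0, 0, -0.02], [0, 0, -0.03], [0, 0, -0.03], [0, 0, -0.03]], rot=[[0, 0, 0], [0, 0, 0], [0, 0, 0], [0, 0, 0], [0, 0, 0]], hand=[0.1, 0.1, 0.1, 0.1, 0.1])

```text
time_s: 17.67
ee_pos: [501.9, -172.9, 31.5]
ee_rot: [179.9, 0.1, -30.0]
force: [-0.3, -0.5, -2.1]
gripper_width: 27.0
gripper_force: 20.0
```

Emit:
apply_moves(delta_pos=[[0, 0, -0.01], [0, 0, -0.015], [0, 0, -0.02], [0, 0, -0.02]], rot=[[0, 0, 0], [0, 0, 0], [0, 0, 0], [0, 0, 0]], hand=[0.1, 0.1, 0.1, 0.1])

```text
time_s: 18.0
ee_pos: [502.1, -173.0, 30.0]
ee_rot: [179.9, 0.0, -30.0]
force: [-2.3, 1.0, 7.0]
gripper_width: 27.1
gripper_force: 20.0
```

Seated; release and rise.

Emit:
apply_moves(delta_pos=[[0, 0, 0.01], [0, 0, 0.01], [0, 0, 0.01], [0, 0, 0.01], [0, 0, 0.01], [0, 0, 0.01], [0, 0, 0.01], [0, 0, 0.01], [0, 0, 0.01], [0, 0, 0.01]], rot=[[0, 0, 0], [0, 0, 0], [0, 0, 0], [0, 0, 0], [0, 0, 0], [0, 0, 0], [0, 0, 0], [0, 0, 0], [0, 0, 0], [0, 0, 0]], hand=[0.31, 0.35, 0.4, 0.45, 0.5, 0.55, 0.6, 0.65, 0.65, 0.65])

```text
time_s: 18.83
ee_pos: [501.9, -172.9, 30.1]
ee_rot: [179.9, 0.1, -30.0]
force: [0.6, 0.7, -0.3]
gripper_width: 58.9
gripper_force: 0.0
```

Emit:
apply_moves(delta_pos=[[0, 0, 0.1], [0, 0, 0.3], [0, 0, 0.6], [0, 0, 0.9], [0, 0, 1], [0, 0, 1], [0, 0, 1], [0, 0, 1]], rot=[[0, 0, 0], [0, 0, 0], [0, 0, 0], [0, 0, 0], [0, 0, 0], [0, 0, 0], [0, 0, 0], [0, 0, 0]], hand=[0.65, 0.65, 0.65, 0.65, 0.65, 0.65, 0.65, 0.65])

```text
time_s: 19.5
ee_pos: [500.9, -172.5, 148.8]
ee_rot: [179.9, 0.2, -30.0]
force: [-0.4, 0.0, -0.1]
gripper_width: 59.0
gripper_force: 0.0
```

Run:
```python
from h import *
p=wrist(); save(p,"k"); s=env.state(); print(s["ee_pos"],s["force"],s["gripper_width"])
for n,x0,g in(("weight_small_center",(502,-173),(14,33,9,46)),("weight_medium_center",(564,-210),(19,48,12,64)),("weight_large_center",(625,-247),(25,50,15,68))):
  for q in spotter.trace(p,n)[:2]: print(n,q["score"],q["box"],fit(p,q["mask"],x0,*g,14))
```

```text
[ 500.73979893 -172.51895738  148.46334399] [ 0.68961374  0.66726485 -0.60890635] 59.05596460256904
weight_small_center 0.87 [254.7, 187.9, 33.7, 34.7] (array([ 499.82750908, -173.44886227]), array([ 0.52256179, -0.5232518 , -0.32050821,  0.29165058]))
weight_medium_center 0.94 [255.2, 115.0, 42.3, 46.1] (array([ 563.14320821, -209.8109747 ]), array([-0.49674961,  0.49784721, -0.19216588,  0.23335648]))
weight_large_center 0.86 [255.3, 29.9, 67.0, 59.9] (array([ 618.82799658, -242.73500374]), array([-0.36144639,  0.36455567, -8.11181838, 11.2030415 ]))
```

View pics/k.png

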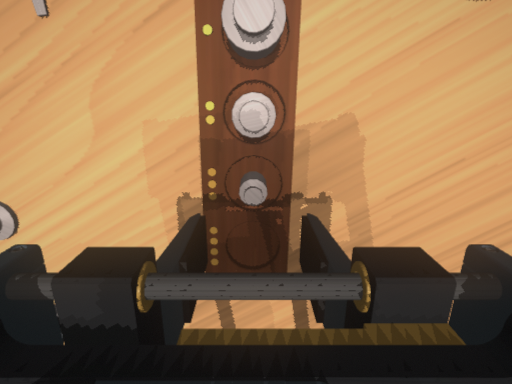

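The picture shows the small weight upright in pocket 3 at (253,188), the medium in pocket 2 at (254,115) and the large in pocket 1 at (254,25), with the gripper clear of all three.

```bash
python3 -c "
from workcell import env
print(env.job_done())"
```

```text
the job is handed in; nothing more can be done
None
```

The job is handed in: in the last picture the medium weight stands in pocket 2, the small in pocket 3 and the large still in pocket 1, all upright with the gripper clear; no verdict came back.

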